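# Draw the hot tray out of the slide dryer with the pull hook

## Robot

A 7-joint arm with a two-finger parallel gripper is mounted at the origin on a cart in front of the work surface, level with it; the furniture and walls round the work are solid. World frame = base frame: x ahead of the robot, y to its left, z up, the work surface at z = 0. Lengths are in m, angles in rad, forces in N, time in s.
With the tool pointing down it reaches from about 0.425 to 0.8 m from the base axis. Payload 8.3 kg.
Tool frame: the origin (TCP) lies midway between the tips of the shut fingers; the grasp point (between the pads) lies 19 mm behind it (manip.grip_point_offset is the distance from the TCP to the grasp point, in m); z points along the fingers, y is the line along which they close (so a half turn about z gives the same grasp; the last joint's range is limited). The gripper opens to 85 mm and grips with 20 to 120 N. Pads are 22 mm wide; open, the fingers measure 114 mm over their backs; the gripper's body (76 mm by 85 mm) begins 54 mm behind the grasp point. The pads swing forward as they close: fully open they stand 13 mm farther back than shut.
Start: joints at [-1.172, 0.383, 0.016, 1.37, -0.006, 1.388, -0.046], TCP at [0.278, 0.56, 0.231] pointing down, gripper open.
Joint ranges: [-2.95, 2.95], [-0.25, 2.06], [-1.52, 1.56], [0.18, 2.33], [-1.44, 4.58], [0.02, 2.06], [-3.01, 3.01]. Speed limits (rad/s): [2.39, 2.39, 3.01, 3.01, 3.14, 3.14, 3.14].

## Interface

Orientations are given as [roll, pitch, yaw] about the fixed x, y, z axes, in that order (R = Rz(yaw) Ry(pitch) Rx(roll)).
In Python, from cell import manip gives the robot as it stands.
- The arm moves only by the tool arm_command, never from a script. Its argument "steps" is a list of rows, each a list of 7 numbers: the finger opening in mm, from 0 to 85.4, then the shift along the tool's x, y, z in units of 40 mm (1.0 is 40 mm), then the turn, a rotation vector about the tool's x, y, z in rad. A call has 1 to 20 rows; each row shifts and turns the commanded pose from where the row before left it, along the tool's axes as they then stand; what a row does not reach is not made up. A row lasts 1/12 s, in which the tool goes at most 41.7 mm and 7.16 degrees, less where a joint would pass 70% of its speed; a pose out of reach is approached as far as the arm can. A call is refused whole if a number of a shift passes 1 or a number of a turn 0.125, either way. A call with a gripper value outside its range is refused whole. The fingers move at their own pace and stop on an object; "force" is the grip in N (left out, the last holds). Time passes only in rows, so rows that do not move let the fingers close. It gives the time, the measured TCP pose, the force, the opening and the grip force at its end, in the units of the state.
- manip.sense(): the state, without advancing time (a new reading comes with each control period).
- manip.get_image(name): name is "scene" or "top"; returns a dict with "img" (384x512x3 uint8, red, green, blue), "vfov" (degrees; the focal length in pixels is half the picture's height over the tangent of half this angle, whatever the lens; pixels are square), "cx", "cy" (the principal point, pixels), "view" (4x4, takes a point from world to camera coordinates). Camera axes: x right, y down, z forward; pixel columns grow to the right and rows downward; lengths in m; the calibration is good to about 2 mm. A picture is of the moment at which its call begins. There is no depth.
- manip.close_job(): hands the job in; it is judged then, once.
The state is a dict: "time": time; "joint_pos": joint angles; "qd": joint speeds; "joint_torque": joint torques, N m; "position": TCP position; "tcp_rot": TCP orientation; "wrist_force": force on the tool from outside, world axes, zero at the start; "ft_torque": the same for the moment, N m; "gripper_width": finger opening in m; "grip_force": force on a finger pad.
Only numpy, scipy, OpenCV 4.12 (cv2) and the standard library are available. Lean on these libraries where they do the work, as an engineer would, in place of code of your own. Each camera call takes 0.05 s, during which the arm holds its last target. There are 200 camera calls.

## Task

The glass slides are dry: draw the tray out of the small white slide dryer with the pull hook, its tip down through the finger hole in the tray's tongue, gently all the way until the tray rides over its catch and stands at its stop. The tray is hot, so touch it with nothing but the hook, and do not drag or jerk hard on it. Then lay the hook back flat in its shallow metal dish and leave everything else on the bench where it is.

Things in the scene. Friction and masses are not known exactly. Their poses are not given: they have to be found in the camera images.
- slide_dryer: White sheet-metal case of the slide dryer, fixed; 180 mm deep (x), 230 wide (y), 108 high. Origin: centre of its underside, on the bench; -x points out of its front (face at x = -90 mm). The opening (184 mm wide, 24 to 66 mm up) holds the bare metal tray: front panel 150 mm wide, 29 to 61 mm up, about 6 mm inside the face; a flat tongue with a finger hole sticks out of the panel.
- tongue_nominal (a point): Nominal centre of the shut tray's finger hole, at the tongue's top: (-107, 0, 48) mm in the dryer's frame, fixed to the case. Tray and runners are a lift-out cassette, loose in the case and not measured: the real hole stands up to 7 mm forward or back and up to 12 mm left or right of this point (never turned or higher), plus the tray's travel along -x. Feel or look for it.
- tongue_edge (a point): Nominal middle of the shut tongue's front edge, at (-122, 0, 48) mm in the dryer's frame, off by the same error. The tongue: 40 mm wide (y), 4 mm thick, top 48 mm and underside 44 mm above the bench, free below. Its front edge is straight, along y, 15 mm before the hole's centre; its side edges are straight, along x, 20 mm either side of it. The hole: 11 mm wide, upright, right through.
- tray (a joint): How far the tray is drawn out, m: 0 shut, growing along the dryer's -x, 0.080 at a hard stop; starts at 0 to 0.008. Runners drag with about 4 N. From about 0.068 a spring roller catch resists, about 10 N in all at its steepest; past 0.074 it lets the tray on, which snaps to about 0.0795 and is held out there. At the stop right behind it force rises quickly.
- pull_hook: Pull hook, 0.16 kg. Origin: underside of the handle at the grip point, x towards the hook, z up. Black flat-sided handle 18 mm wide (y), 34 high (z 0 to 34), x = -54 to +50 mm. From it an 8 mm steel rod, axis at z = 24 mm, runs to x = 110 mm and bends straight down into an 8 mm leg; its rounded end is at z = 0, level with the handle's underside, 20 mm below the rod.
- hook_tip (a point): Lowest point of the hook's leg, at (110, 0, 0) mm in the pull hook's frame.
- hook_dish: Shallow steel dish, fixed, 205 mm long (x), 110 wide (y), rim 9 mm high, wall and floor 2.5 mm. Origin: centre of its underside, on the bench. The hook belongs in it, lying on its handle and tip with the hook towards the dish's +x, the handle's origin about 30 mm before the dish's centre.
- timer: White lab timer, 62x64x19 mm, loose bystander; origin at its underside. It stands on the other side from the dish.
- beaker: Glass beaker, 53 mm across, 69 high, loose bystander.

How it is judged:
On the way, in this order (a step that is already met when the one before it is completed fails the run):
1. the hook is lifted out of its dish (height (world z) of each of hook_tip, pull_hook above 0.025 m), for 0.2 s.
2. the tray is out past its catch, the hook's tip still down through the finger hole (value of joint tray above 0.0765 m and x of hook_tip in the frame of slide_dryer between -0.202 and -0.172 m and y of hook_tip in the frame of slide_dryer between -0.016 and 0.016 m and z of hook_tip in the frame of slide_dryer below 0.042 m), for 0.1 s.
At the end, for the whole second after the job is handed in: The tray stands out past its catch (more than 76.5 mm of its 80 mm) and still; the hook lies flat and still on the floor of its dish, handle and tip both inside the rim (value of joint tray above 0.0765 m and velocity of joint tray below 0.01 m/s and x of pull_hook in the frame of hook_dish between -0.06 and 0.06 m and y of pull_hook in the frame of hook_dish between -0.045 and 0.045 m and z of pull_hook in the frame of hook_dish below 0.007 m and x of hook_tip in the frame of hook_dish between -0.1 and 0.1 m and y of hook_tip in the frame of hook_dish between -0.052 and 0.052 m and z of hook_tip in the frame of hook_dish below 0.009 m and angle between pull_hook's own z axis and vertical below 0.1 rad and linear speed of pull_hook below 0.02 m/s); the robot touches nothing.
It fails at once if the hook presses or pulls on the tray or the dryer with more than 25 N (contact force between pull_hook and tray above 25 N or contact force between pull_hook and slide_dryer above 25 N).
It fails at once if the robot itself touches the hot tray (contact force between any of the fingers, the arm and tray above 1 N).
It fails at once if the hook is let go in the air (contact force between the fingers and pull_hook below 0.05 N and height (world z) of pull_hook above 0.02 m).
It fails at once if a bystander is pushed away (distance of any of timer, beaker from where it was at the start of the episode above 0.03 m).
It also fails if it takes over 51 s, if anything falls off the work surface, if the arm or the gripper's body presses on something with over 40 N, if the wrist force passes 120 N, or if a joint passes its speed limit or range.

## Working session

There is one attempt and no reset: what is moved stays moved. The work goes in short steps, Python scripts to look and compute and a tool call to move; the robot and the scene stay as the last step left them, time stands still between calls to the robot, and variables do not carry over. Pictures are saved under pics/ and viewed, at most 10 in all, crops included, and the job is handed in when it is done.

Besides the shell and the picture viewer there is one more tool, called after ">>>" by a JSON object that holds its "api" and its "payload", one argument or row to a line. arm_command: Moves the arm, as the interface text tells. Its arguments: {"type":"object","properties":{"steps":{"type":"array"},"force":{"type":"number"}},"required":["steps"]}

```bash
mkdir -p pics; ls
python3 - <<'E'
from cell import manip
import cv2,numpy as np
s=manip.sense()
print(s['time'],s['position'],s['tcp_rot'],s['wrist_force'],s['gripper_width'],manip.grip_point_offset)
for n in("scene","top"):
    d=manip.get_image(n); cv2.imwrite(f"pics/{n}0.png",d["img"][:,:,::-1]); np.savez(f"pics/{n}0.npz",**d)
    print(n,d["vfov"],d["cx"],d["cy"],np.round(d["view"],4).tolist())
E
```

```text
pics
0.0 [0.27819922 0.55908578 0.23025743] [-3.13960031e+00  8.54471229e-06  2.67985356e+00] [ 0.04012134  0.4002821  -0.33041928] 0.08535466296733081 0.0187
scene 55.27469762340102 255.36767797589889 187.766964009999 [[-0.4004, -0.9162, 0.0181, 0.1345], [-0.7098, 0.2976, -0.6384, 0.5321], [0.5795, -0.2685, -0.7695, 0.4952], [0.0, 0.0, 0.0, 1.0]]
top 55.09327743688355 258.7147441640607 191.4597853284171 [[-0.0001, -0.9999, 0.0147, -0.1545], [-0.9947, -0.0014, -0.1023, 0.6331], [0.1024, -0.0147, -0.9946, 0.9504], [0.0, 0.0, 0.0, 1.0]]
```

Run:
```python
import cv2
for n in("scene","top"):
    i=cv2.imread(f"pics/{n}0.png"); cv2.imwrite(f"pics/{n}0b.png",cv2.resize(i,(800,600),interpolation=cv2.INTER_CUBIC))
```

```text
(no output)
```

View pics/scene0b.png

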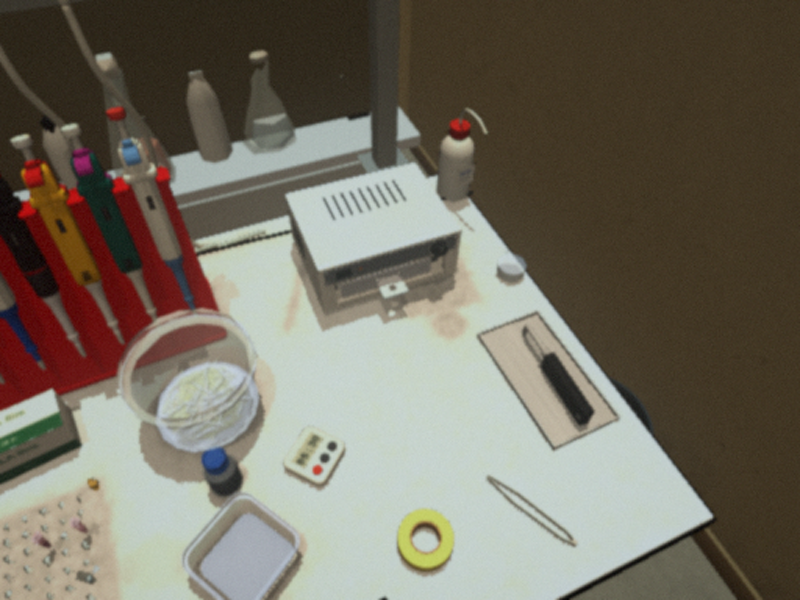

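View pics/top0b.png

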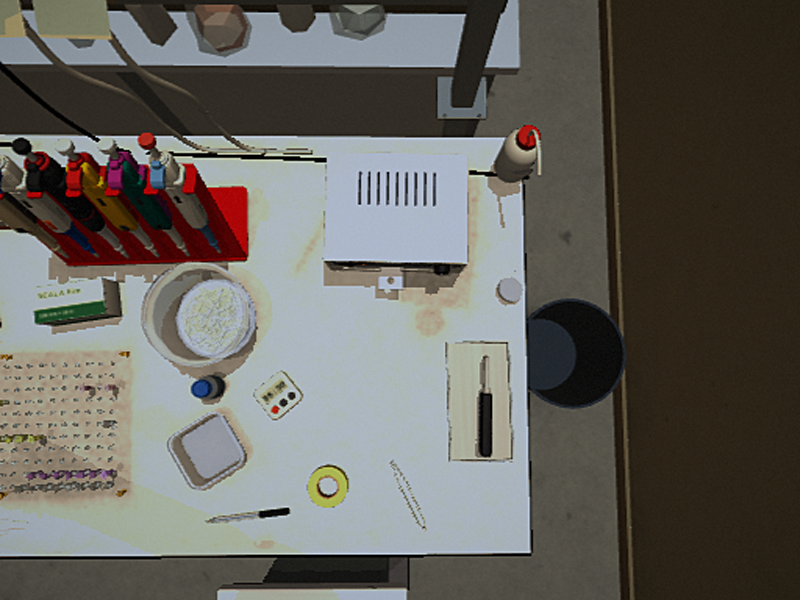

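The pictures show the dryer with its front towards −x, tongue at about (393,285) in scene and (390,283) in top. The dish and hook are at right with the handle at top (485,425), rod towards +x, and the timer at (278,394). Next: crops.

```bash
cat > h.py <<'E'
import numpy as np,cv2
def load(n): return dict(np.load(n))
def cam(d):
    V=np.array(d["view"]);f=192/np.tan(np.radians(float(d["vfov"]))/2);return V,f,float(d["cx"]),float(d["cy"])
def proj(d,P):
    V,f,cx,cy=cam(d);p=V[:3,:3]@np.array(P,float)+V[:3,3];return np.array([cx+f*p[0]/p[2],cy+f*p[1]/p[2]])
def ray(d,uv):
    V,f,cx,cy=cam(d);R=V[:3,:3];r=R.T@np.array([(uv[0]-cx)/f,(uv[1]-cy)/f,1]);return -R.T@V[:3,3],r
def onz(d,uv,z):
    o,r=ray(d,uv);return o+r*(z-o[2])/r[2]
def tri(d1,u1,d2,u2):
    A=np.zeros((3,3));b=np.zeros(3)
    for d,u in((d1,u1),(d2,u2)):
        o,r=ray(d,u);r/=np.linalg.norm(r);M=np.eye(3)-np.outer(r,r);A+=M;b+=M@o
    return np.linalg.solve(A,b)
def crop(d,name,u0,v0,w,h,k):
    i=d["img"][v0:v0+h,u0:u0+w,::-1];i=cv2.resize(i,None,fx=k,fy=k,interpolation=cv2.INTER_CUBIC)
    for u in range(0,w,10): cv2.putText(i,str(u0+u),(u*k,8),0,.3,(0,0,255),1);cv2.line(i,(u*k,10),(u*k,14),(0,0,255),1)
    for v in range(0,h,10): cv2.putText(i,str(v0+v),(0,v*k+3),0,.3,(0,0,255),1);cv2.line(i,(20,v*k),(24,v*k),(0,0,255),1)
    cv2.imwrite(name,i)
E
python3 - <<'E'
from h import *
t=load("pics/top0.npz");s=load("pics/scene0.npz")
crop(t,"pics/ct.png",200,155,133,145,4)
crop(s,"pics/cs.png",185,100,215,190,3)
E
```

```text
(no output)
```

View pics/ct.png

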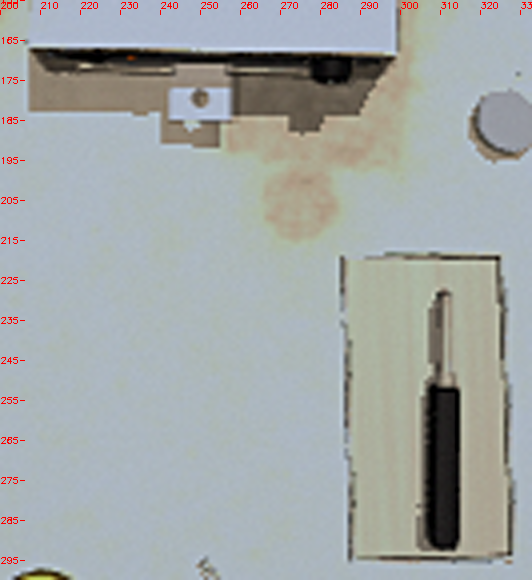

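View pics/cs.png

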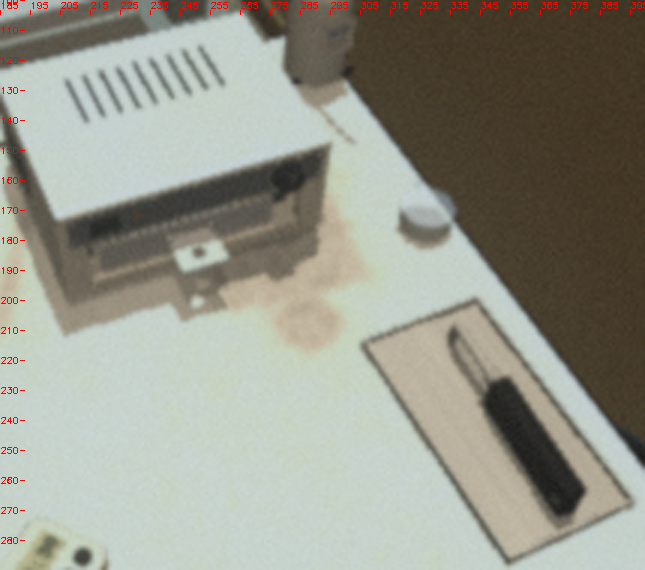

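Top crop: hole at (250.0,179.5), tongue front edge (242.2,185.2)–(258.2,184.7), dish corners and rod end (310.7,228) are clear. Scene crop: hole at (251.3,184.0), rod bend (337,210).

Run:
```python
from h import *
np.set_printoptions(precision=4,suppress=True)
t=load("pics/top0.npz");s=load("pics/scene0.npz")
for n,a,b in [("hole",(250,179.5),(251.3,184)),("tFL",(242.2,185.2),(245.7,190.7)),("tFR",(258.2,184.7),(261.3,184.7)),
 ("dryFL",(207,167),(205,173.3)),("dryFR",(299.5,167.5),(295,147.7)),
 ("dishFL",(285.3,219.3),(305.3,214.7)),("dishFR",(324.8,219.3),(344,199.3)),("dishNL",(288,294.8),(354.3,287.7)),("dishNR",(328,293.8),(395.7,267.7)),
 ("rodend",(310.7,228),(337,210)),("hFL",(307.5,252),(346.7,231.7)),("hFR",(315,252),(355,225.7)),("stain",(274,206),(287,208)),("puck",(326,185),(327,170))]:
    print(n,tri(t,a,s,b))
print("hole@48",onz(t,(250,179.5),.048),onz(s,(251.3,184),.048))
for p in [(307.5,252),(315,252),(307,291),(315,291.5)]: print(onz(t,p,.0365))
print("rodend",onz(t,(310.7,228),.0305))
print('rod at handle',onz(t,(311.5,250),.0305))
print('timer',onz(t,(278*.64,394*.64),.02))
```

```text
hole [ 0.6631 -0.1311  0.0492]
tFL [ 0.6478 -0.1104  0.0509]
tFR [ 0.6494 -0.152   0.0519]
dryFL [ 0.6852 -0.0264  0.11  ]
dryFR [ 0.6866 -0.2553  0.1022]
dishFL [ 0.5595 -0.2275  0.0045]
dishFR [ 0.5593 -0.3345  0.0113]
dishNL [ 0.3572 -0.2336  0.0015]
dishNR [ 0.36   -0.3409  0.0039]
rodend [ 0.5349 -0.2958  0.0186]
hFL [ 0.4722 -0.2846  0.0201]
hFR [ 0.4726 -0.3029  0.0332]
stain [ 0.596 -0.197  0.002]
puck [ 0.6514 -0.3377  0.0237]
hole@48 [ 0.6634 -0.1308  0.048 ] [ 0.6639 -0.1317  0.048 ]
[ 0.4732 -0.2821  0.0365]
[ 0.4732 -0.3019  0.0365]
[ 0.3731 -0.2795  0.0365]
[ 0.3717 -0.3003  0.0365]
rodend [ 0.536  -0.2924  0.0305]
rod at handle [ 0.4781 -0.2937  0.0305]
timer [0.4722 0.0604 0.02  ]
```

>>> {"api": "arm_command", "payload": {
  "steps": [
    [40,0,0,0,0,0,0.125],
    [40,0,0,0,0,0,0.125],
    [40,0,0,0,0,0,0.125],
    [40,0,0,0,0,0,0.125],
    [40,0,0,0,0,0,0.125],
    [40,0,0,0,0,0,0.125],
    [40,0,0,0,0,0,0.125],
    [40,0,0,0,0,0,0.125],
    [40,0,0,0,0,0,0.125],
    [40,0,0,0,0,0,0.125],
    [40,0,0,0,0,0,0.125],
    [40,0,0,0,0,0,0.125]
  ],
  "force": 80
}}

```text
time: 1.1
position: [0.2782, 0.5593, 0.2307]
tcp_rot: [-3.142, 0.001, 1.174]
wrist_force: [-0.1, 0.3, -0.3]
gripper_width: 0.0399
grip_force: 0.0
```

>>> {"api": "arm_command", "payload": {
  "steps": [
    [40,0,0,0,0,0,0.125],
    [40,0,0,0,0,0,0.125],
    [40,0,0,0,0,0,0.125],
    [40,0,0,0,0,0,0.125],
    [40,0,0,0,0,0,0.125],
    [40,0,0,0,0,0,0.125],
    [40,0,0,0,0,0,0.125],
    [40,0,0,0,0,0,0.125],
    [40,0,0,0,0,0,0.125],
    [40,0,0,0,0,0,0.05],
    [40,0.5,0.8,0,0,0,0],
    [40,0.5,0.8,0,0,0,0],
    [40,0.5,0.8,0,0,0,0],
    [40,0.5,0.8,0,0,0,0],
    [40,0.5,0.8,0,0,0,0],
    [40,0.5,0.8,0,0,0,0],
    [40,0.5,0.8,0,0,0,0],
    [40,0.5,0.8,0,0,0,0],
    [40,0.5,0.8,0,0,0,0],
    [40,0.5,0.8,0,0,0,0]
  ]
}}

```text
time: 2.77
position: [0.4804, 0.2388, 0.2311]
tcp_rot: [-3.141, 0.001, 0.005]
wrist_force: [1.1, 1.0, -0.7]
gripper_width: 0.0397
grip_force: 0.0
```

>>> {"api": "arm_command", "payload": {
  "steps": [
    [40,-0.1,0.9,0,0,0,0],
    [40,-0.1,0.9,0,0,0,0],
    [40,-0.1,0.9,0,0,0,0],
    [40,-0.1,0.9,0,0,0,0],
    [40,-0.1,0.9,0,0,0,0],
    [40,-0.1,0.9,0,0,0,0],
    [40,-0.1,0.9,0,0,0,0],
    [40,-0.1,0.9,0,0,0,0],
    [40,-0.1,0.9,0,0,0,0],
    [40,-0.1,0.9,0,0,0,0],
    [40,-0.1,0.9,0,0,0,0],
    [40,-0.1,0.9,0,0,0,0],
    [40,-0.1,0.9,0,0,0,0],
    [40,-0.1,0.9,0,0,0,0],
    [40,0,0.67,0.8,0,0,0],
    [40,0,0,0.9,0,0,0],
    [40,0,0,0.9,0,0,0],
    [40,0,0,0.9,0,0,0],
    [40,0,0,0,0,0,0]
  ]
}}

```text
time: 4.35
position: [0.4227, -0.2879, 0.0852]
tcp_rot: [-3.137, 0.01, 0.004]
wrist_force: [-0.6, 1.9, 0.5]
gripper_width: 0.0399
grip_force: 0.0
```

Run:
```python
from cell import manip
from h import *
s=manip.sense();print(s['position'],s['tcp_rot'],s['wrist_force'],np.round(s['joint_pos'],2))
t=manip.get_image("top");c=manip.get_image("scene")
crop(t,"pics/a1.png",270,190,80,120,5)
p=np.array(s['position'])
print(proj(t,p),proj(c,p))
```

```text
[ 0.42266979 -0.28786607  0.08518217] [-3.13737979  0.00984399  0.00445885] [-0.55510118  1.90609571  0.51413407] [-0.28  0.42  1.01  1.89 -0.4   1.06 -0.67]
[312.9624763 273.8140937] [367.81632279 232.64231354]
```

View pics/a1.png

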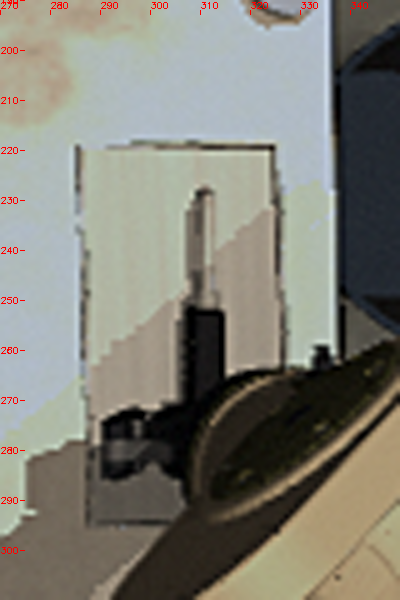

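Finger straddles the handle (finger at ~(294,278), handle centred at u≈309); the rod is aligned with x. Descending.

>>> {"api": "arm_command", "payload": {
  "steps": [
    [40,0,0,0.5,0,0,0],
    [40,0,0,0.5,0,0,0],
    [40,0,0,0.5,0,0,0],
    [40,0,0,0.3,0,0,0],
    [40,0,0,0,0,0,0],
    [40,0,0,0,0,0,0]
  ]
}}

```text
time: 4.95
position: [0.4274, -0.291, 0.0209]
tcp_rot: [3.141, -0.001, 0.005]
wrist_force: [-0.3, 0.2, 0.6]
gripper_width: 0.0399
grip_force: 0.0
```

>>> {"api": "arm_command", "payload": {
  "steps": [
    [40,0,0,0.24,0,0,0],
    [40,0,0,0,0,0,0],
    [0,0,0,0,0,0,0],
    [0,0,0,0,0,0,0],
    [0,0,0,0,0,0,0],
    [0,0,0,0,0,0,0],
    [0,0,0,0,0,0,0]
  ],
  "force": 100
}}

```text
time: 5.53
position: [0.427, -0.2911, 0.0106]
tcp_rot: [3.141, -0.001, 0.004]
wrist_force: [-0.8, 0.9, 6.0]
gripper_width: 0.0164
grip_force: 97.9
```

>>> {"api": "arm_command", "payload": {
  "steps": [
    [0,0,0,-0.2,0,0,0],
    [0,0,0,-0.4,0,0,0],
    [0,0,0,-0.5,0,0,0],
    [0,0,0,-0.5,0,0,0],
    [0,0,0,-0.4,0,0,0],
    [0,0,0,0,0,0,0],
    [0,0,0,0,0,0,0],
    [0,0,0,0,0,0,0],
    [0,0,0,0,0,0,0]
  ]
}}

```text
time: 6.28
position: [0.4259, -0.2899, 0.0887]
tcp_rot: [-3.141, 0.002, 0.005]
wrist_force: [-1.0, -0.9, -1.7]
gripper_width: 0.0163
grip_force: 97.5
```

Run:
```python
from cell import manip
from h import *
s=manip.sense();print(s['position'],s['tcp_rot'],s['wrist_force'],s['ft_torque'],s['gripper_width'])
t=manip.get_image("top");c=manip.get_image("scene")
np.savez("pics/top2.npz",**t);np.savez("pics/scene2.npz",**c)
crop(t,"p1.png",290,200,50,80,6);crop(c,"p2.png",310,160,75,80,6)
a,b=cv2.imread("p1.png"),cv2.imread("p2.png");cv2.imwrite("pics/b2.png",np.hstack([a,b]))
```

```text
[ 0.42587278 -0.28987659  0.08867006] [-3.14070304e+00  1.81839755e-03  5.00169632e-03] [-0.95764258 -0.93103268 -1.65043333] [-0.01811687  0.01871747  0.02450599] 0.016342791776681777
```

View pics/b2.png

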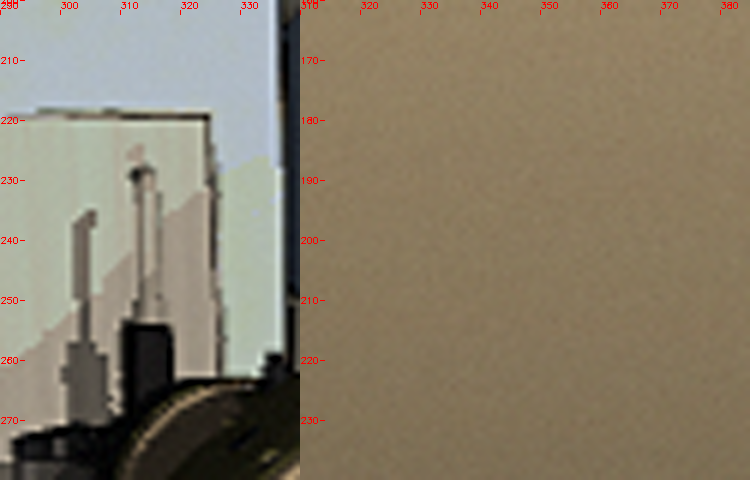

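Run:
```python
from h import *
t=load("pics/top2.npz")
print(onz(t,(314.5,227.2),.1046),onz(t,(314.75,250),.1046),[onz(t,(u,253.8),.1146) for u in(310.3,318.8)])
t0=load("pics/top0.npz"); print(onz(t0,(310.7,227.8),.0265),onz(t0,(311.5,250),.0265))
```

```text
[ 0.53765207 -0.29027088  0.1046    ] [ 0.48217041 -0.29001388  0.1046    ] [array([ 0.4736579 , -0.27744298,  0.1146    ]), array([ 0.47363551, -0.2980209 ,  0.1146    ])]
[ 0.5365052  -0.29303188  0.0265    ] [ 0.47785284 -0.29430328  0.0265    ]
```

Rod end at top (314.5,227.2), rod straight along x: the tip is at TCP + (0.108, 0, −0.008). Moving above the hole.

>>> {"api": "arm_command", "payload": {
  "steps": [
    [0,0.3,-0.4,0,0,0,0],
    [0,0.54,-0.66,0,0,0,0],
    [0,0.54,-0.66,0,0,0,0],
    [0,0.54,-0.66,0,0,0,0],
    [0,0.54,-0.66,0.1,0,0,0],
    [0,0.5,-0.6,0.2,0,0,0],
    [0,0.28,-0.33,0.2,0,0,0],
    [0,0,0,0,0,0,0],
    [0,0,0,0,0,0,0],
    [0,0,0,0,0,0,0],
    [0,0,0,0,0,0,0]
  ]
}}

```text
time: 7.3
position: [0.5544, -0.1331, 0.0699]
tcp_rot: [3.141, 0.0, 0.002]
wrist_force: [1.1, -0.6, -2.5]
gripper_width: 0.0162
grip_force: 97.5
```

Run:
```python
from cell import manip
from h import *
s=manip.sense();p=s['position'];print(p,s['tcp_rot'],s['wrist_force'],s['ft_torque'],s['gripper_width'])
t=manip.get_image("top");c=manip.get_image("scene")
np.savez("pics/top3.npz",**t);np.savez("pics/scene3.npz",**c)
crop(t,"p1.png",225,155,60,70,6);crop(c,"p2.png",225,150,70,70,6)
a,b=cv2.imread("p1.png"),cv2.imread("p2.png");cv2.imwrite("pics/b3.png",np.hstack([a,b]))
tip=p+np.array([.1078,-.0003,-.0081]);print(tip,proj(t,tip),proj(c,tip),proj(t,[.6635,-.1312,.048]),proj(c,[.6635,-.1312,.048]))
```

```text
[ 0.55439591 -0.13310578  0.06988893] [3.14079903e+00 3.26779705e-04 1.82832573e-03] [ 1.05807847 -0.55633684 -2.46880648] [0.00603087 0.01028557 0.05043552] 0.01617430744698905
[ 0.66219591 -0.13340578  0.06178893] [250.9397003  179.25106937] [252.29640784 180.53688133] [250.13840376 179.46650486] [251.1678418 184.1896911]
```

View pics/b3.png

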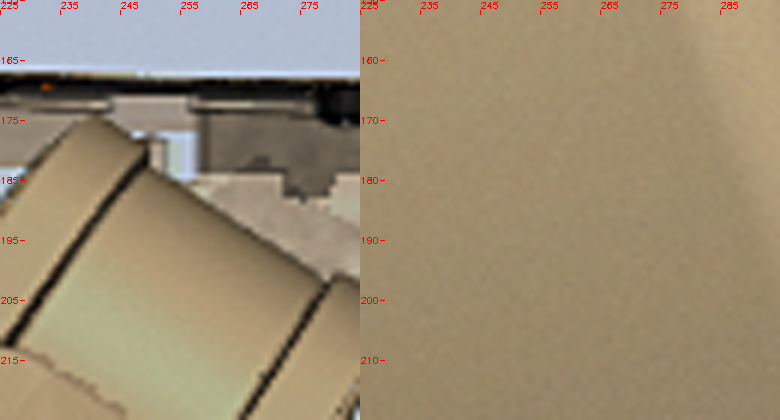

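Arm hides most, but rod end is visible at about (251,178), consistent with the computed tip. Correcting and lowering to just above the tongue.

>>> {"api": "arm_command", "payload": {
  "steps": [
    [0,0.03,-0.05,0,0,0,0],
    [0,0,0,0.1,0,0,0],
    [0,0,0,0.1,0,0,0],
    [0,0,0,0.05,0,0,0],
    [0,0,0,0,0,0,0],
    [0,0,0,0,0,0,0],
    [0,0,0,0,0,0,0]
  ]
}}

```text
time: 7.98
position: [0.5566, -0.1292, 0.0598]
tcp_rot: [3.141, 0.0, 0.005]
wrist_force: [0.4, -0.1, -1.5]
gripper_width: 0.0164
grip_force: 97.5
```

>>> {"api": "arm_command", "payload": {
  "steps": [
    [0,-0.02,0.04,0,0,0,0],
    [0,0,0,0,0,0,0],
    [0,0,0,0,0,0,0],
    [0,0,0,0,0,0,0]
  ]
}}

```text
time: 8.32
position: [0.5558, -0.1307, 0.0598]
tcp_rot: [3.142, -0.0, 0.005]
wrist_force: [0.9, -0.5, -2.1]
gripper_width: 0.0161
grip_force: 97.5
```

Good. Lower in small steps.

>>> {"api": "arm_command", "payload": {
  "steps": [
    [0,0,0,0.05,0,0,0],
    [0,0,0,0.05,0,0,0],
    [0,0,0,0.03,0,0,0],
    [0,0,0,0,0,0,0],
    [0,0,0,0,0,0,0]
  ]
}}

```text
time: 8.73
position: [0.5556, -0.1307, 0.0544]
tcp_rot: [3.142, 0.0, 0.005]
wrist_force: [-0.9, -0.2, -1.6]
gripper_width: 0.0165
grip_force: 97.5
```

>>> {"api": "arm_command", "payload": {
  "steps": [
    [0,0,0,0.04,0,0,0],
    [0,0,0,0.04,0,0,0],
    [0,0,0,0,0,0,0],
    [0,0,0,0,0,0,0]
  ]
}}

```text
time: 9.07
position: [0.5556, -0.1307, 0.0512]
tcp_rot: [3.142, 0.0, 0.005]
wrist_force: [0.6, 0.5, -2.0]
gripper_width: 0.0164
grip_force: 97.7
```

>>> {"api": "arm_command", "payload": {
  "steps": [
    [0,0,0,0.06,0,0,0],
    [0,0,0,0.06,0,0,0],
    [0,0,0,0.06,0,0,0],
    [0,0,0,0.04,0,0,0],
    [0,0,0,0,0,0,0],
    [0,0,0,0,0,0,0]
  ]
}}

```text
time: 9.57
position: [0.5557, -0.1307, 0.0424]
tcp_rot: [3.142, 0.0, 0.005]
wrist_force: [0.4, 0.4, -1.8]
gripper_width: 0.0164
grip_force: 97.8
```

>>> {"api": "arm_command", "payload": {
  "steps": [
    [0,-0.03,0,0,0,0,0],
    [0,-0.05,0,0,0,0,0],
    [0,-0.05,0,0,0,0,0],
    [0,-0.05,0,0,0,0,0],
    [0,-0.05,0,0,0,0,0],
    [0,-0.05,0,0,0,0,0]
  ]
}}

```text
time: 10.07
position: [0.5447, -0.1306, 0.0427]
tcp_rot: [-3.141, -0.001, 0.005]
wrist_force: [4.3, -0.1, -3.2]
gripper_width: 0.0162
grip_force: 97.5
```

>>> {"api": "arm_command", "payload": {
  "steps": [
    [0,-0.06,0,0,0,0,0],
    [0,-0.06,0,0,0,0,0],
    [0,-0.06,0,0,0,0,0],
    [0,-0.06,0,0,0,0,0],
    [0,-0.06,0,0,0,0,0],
    [0,-0.06,0,0,0,0,0],
    [0,-0.06,0,0,0,0,0],
    [0,-0.06,0,0,0,0,0],
    [0,-0.06,0,0,0,0,0],
    [0,-0.06,0,0,0,0,0],
    [0,-0.06,0,0,0,0,0],
    [0,-0.06,0,0,0,0,0],
    [0,-0.06,0,0,0,0,0],
    [0,-0.06,0,0,0,0,0],
    [0,-0.06,0,0,0,0,0],
    [0,-0.06,0,0,0,0,0]
  ]
}}

```text
time: 11.4
position: [0.506, -0.1304, 0.0425]
tcp_rot: [-3.141, 0.0, 0.005]
wrist_force: [4.8, 3.1, -1.4]
gripper_width: 0.0164
grip_force: 97.6
```

>>> {"api": "arm_command", "payload": {
  "steps": [
    [0,-0.05,0,0,0,0,0],
    [0,-0.05,0,0,0,0,0],
    [0,-0.05,0,0,0,0,0],
    [0,-0.05,0,0,0,0,0],
    [0,-0.05,0,0,0,0,0],
    [0,-0.04,0,0,0,0,0]
  ]
}}

```text
time: 11.9
position: [0.4944, -0.1303, 0.0425]
tcp_rot: [-3.141, 0.0, 0.006]
wrist_force: [5.2, 4.2, -2.6]
gripper_width: 0.016
grip_force: 97.7
```

>>> {"api": "arm_command", "payload": {
  "steps": [
    [0,-0.03,-0.01,0,0,0,0],
    [0,-0.03,-0.01,0,0,0,0],
    [0,-0.03,0,0,0,0,0],
    [0,-0.03,0,0,0,0,0]
  ]
}}

```text
time: 12.23
position: [0.491, -0.13, 0.0429]
tcp_rot: [3.141, -0.002, 0.006]
wrist_force: [9.4, 1.7, -4.7]
gripper_width: 0.0166
grip_force: 97.4
```

>>> {"api": "arm_command", "payload": {
  "steps": [
    [0,-0.025,0,0,0,0,0],
    [0,-0.025,0,0,0,0,0],
    [0,-0.025,0,0,0,0,0]
  ]
}}

```text
time: 12.48
position: [0.487, -0.1299, 0.0426]
tcp_rot: [-3.141, -0.001, 0.005]
wrist_force: [4.8, 3.0, -2.8]
gripper_width: 0.0162
grip_force: 97.5
```

>>> {"api": "arm_command", "payload": {
  "steps": [
    [0,-0.025,0,0,0,0,0],
    [0,-0.025,0,0,0,0,0],
    [0,-0.02,0,0,0,0,0]
  ]
}}

```text
time: 12.73
position: [0.4832, -0.1302, 0.0424]
tcp_rot: [-3.141, 0.001, 0.005]
wrist_force: [1.6, 2.0, -1.8]
gripper_width: 0.0163
grip_force: 97.9
```

>>> {"api": "arm_command", "payload": {
  "steps": [
    [0,-0.02,0,0,0,0,0],
    [0,-0.02,0,0,0,0,0]
  ]
}}

```text
time: 12.9
position: [0.482, -0.1304, 0.0424]
tcp_rot: [3.141, 0.0, 0.004]
wrist_force: [3.2, 1.4, -3.3]
gripper_width: 0.0164
grip_force: 97.8
```

>>> {"api": "arm_command", "payload": {
  "steps": [
    [0,-0.02,0,0,0,0,0],
    [0,-0.02,0,0,0,0,0]
  ]
}}

```text
time: 13.07
position: [0.4813, -0.1304, 0.0427]
tcp_rot: [3.141, -0.001, 0.005]
wrist_force: [6.7, 1.7, -4.2]
gripper_width: 0.0169
grip_force: 97.7
```

>>> {"api": "arm_command", "payload": {
  "steps": [
    [0,-0.02,0,0,0,0,0],
    [0,-0.01,0,0,0,0,0],
    [0,0,0,0,0,0,0]
  ]
}}

```text
time: 13.32
position: [0.4811, -0.1303, 0.043]
tcp_rot: [3.141, -0.003, 0.005]
wrist_force: [9.5, 1.1, -6.0]
gripper_width: 0.016
grip_force: 97.4
```

>>> {"api": "arm_command", "payload": {
  "steps": [
    [0,0.04,0,0,0,0,0],
    [0,0.04,0,0,0,0,0],
    [0,0.02,0,0,0,0,0],
    [0,0,0,0,0,0,0],
    [0,0,0,0,0,0,0]
  ]
}}

```text
time: 13.73
position: [0.483, -0.1305, 0.0423]
tcp_rot: [3.141, 0.001, 0.004]
wrist_force: [-0.4, 0.4, -2.0]
gripper_width: 0.016
grip_force: 97.9
```

>>> {"api": "arm_command", "payload": {
  "steps": [
    [0,0,0,-0.08,0,0,0],
    [0,0,0,-0.1,0,0,0],
    [0,0,0,-0.15,0,0,0],
    [0,0,0,-0.2,0,0,0],
    [0,0,0,-0.3,0,0,0],
    [0,0,0,-0.3,0,0,0],
    [0,0,0,-0.3,0,0,0],
    [0,0,0,0,0,0,0],
    [0,0,0,0,0,0,0]
  ]
}}

```text
time: 14.48
position: [0.4843, -0.1301, 0.1008]
tcp_rot: [-3.141, -0.002, 0.005]
wrist_force: [-1.2, 1.3, -1.5]
gripper_width: 0.016
grip_force: 97.8
```

>>> {"api": "arm_command", "payload": {
  "steps": [
    [0,-0.15,0.4,0,0,0,0],
    [0,-0.25,0.7,0,0,0,0],
    [0,-0.25,0.7,0,0,0,0],
    [0,-0.25,0.7,0,0,0,0],
    [0,-0.25,0.7,0,0,0,0],
    [0,-0.2,0.6,0,0,0,0],
    [0,-0.05,0.17,0,0,0,0],
    [0,0,0,0,0,0,0],
    [0,0,0,0,0,0,0],
    [0,0,0,0,0,0,0]
  ]
}}

```text
time: 15.32
position: [0.4289, -0.2877, 0.0992]
tcp_rot: [-3.141, 0.001, 0.007]
wrist_force: [0.3, -0.0, -2.1]
gripper_width: 0.0162
grip_force: 97.9
```

Run:
```python
from cell import manip
from h import *
s=manip.sense();print(s['position'],s['tcp_rot'])
t=manip.get_image("top");np.savez("pics/top4.npz",**t)
crop(t,"pics/b4.png",200,150,140,130,4)
```

```text
[ 0.42887818 -0.28770607  0.099227  ] [-3.14053513e+00  7.14176596e-04  6.66987220e-03]
```

View pics/b4.png

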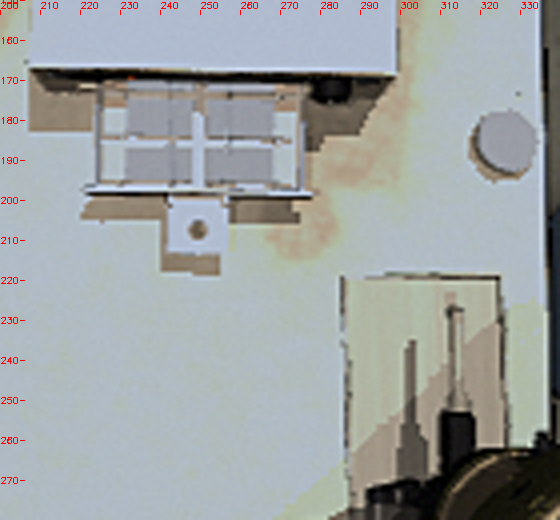

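The tray is out with its hole at (249.2,207.2), about 73 mm forward of the start, as expected at its stop; the hook hangs over the dish. Lowering it.

>>> {"api": "arm_command", "payload": {
  "steps": [
    [0,0,0,0.4,0,0,0],
    [0,0,0,0.5,0,0,0],
    [0,0,0,0.5,0,0,0],
    [0,0,0,0.4,0,0,0],
    [0,0,0,0.2,0,0,0],
    [0,0,0,0.1,0,0,0],
    [0,0,0,0,0,0,0],
    [0,0,0,0,0,0,0],
    [0,0,0,0,0,0,0]
  ]
}}

```text
time: 16.12
position: [0.429, -0.2896, 0.0167]
tcp_rot: [3.141, -0.001, 0.005]
wrist_force: [0.7, 0.9, -2.2]
gripper_width: 0.0164
grip_force: 97.9
```

>>> {"api": "arm_command", "payload": {
  "steps": [
    [0,0,0,0.05,0,0,0],
    [0,0,0,0.05,0,0,0],
    [0,0,0,0.04,0,0,0],
    [0,0,0,0.02,0,0,0],
    [0,0,0,0,0,0,0],
    [0,0,0,0,0,0,0]
  ]
}}

```text
time: 16.62
position: [0.4286, -0.2894, 0.0106]
tcp_rot: [-3.141, -0.001, 0.005]
wrist_force: [-5.1, 4.6, 16.2]
gripper_width: 0.0159
grip_force: 100.7
```

Seated on the floor. Back off slightly, release, and retract.

>>> {"api": "arm_command", "payload": {
  "steps": [
    [0,0,0,-0.02,0,0,0],
    [0,0,0,0,0,0,0],
    [40,0,0,0,0,0,0],
    [40,0,0,0,0,0,0],
    [40,0,0,0,0,0,0],
    [40,0,0,0,0,0,0],
    [40,0,0,-0.2,0,0,0],
    [40,0,0,-0.4,0,0,0],
    [40,0,0,-0.7,0,0,0],
    [40,0,0,-0.8,0,0,0],
    [40,0,0,-0.8,0,0,0],
    [40,0,-0.7,-0.5,0,0,0],
    [40,0,-0.8,0,0,0,0],
    [40,0,-0.8,0,0,0,0],
    [40,0,-0.8,0,0,0,0],
    [40,0,-0.8,0,0,0,0],
    [40,0,-0.8,0,0,0,0],
    [40,0,-0.8,0,0,0,0],
    [40,0,0,0,0,0,0],
    [40,0,0,0,0,0,0]
  ]
}}

```text
time: 18.28
position: [0.4274, -0.0673, 0.1465]
tcp_rot: [-3.14, -0.0, 0.009]
wrist_force: [0.7, -0.7, 0.6]
gripper_width: 0.0399
grip_force: 0.0
```

Run:
```python
from cell import manip
from h import *
s=manip.sense();print(s['position'],s['wrist_force'],np.abs(s['qd']).max())
t=manip.get_image("top")
cv2.imwrite("pics/b5.png",cv2.resize(t["img"][150:310,100:345,::-1],None,fx=3,fy=3))
```

```text
[ 0.42736405 -0.06734258  0.14646012] [ 0.65436363 -0.7031296   0.63748465] 0.04749632857352624
```

View pics/b5.png

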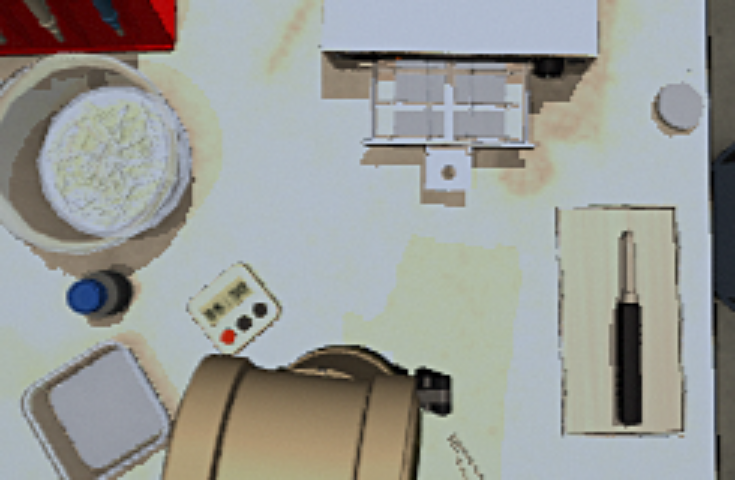

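The hook lies flat in its dish (crop (628,330)), the tray is out with its hole at (448,172), and the timer hasn't moved.

```bash
python3 -c "
from cell import manip
print(manip.close_job())"
```

```text
the job is handed in; nothing more can be done
None
```

I handed the job in at about 18 s of the 51 s allowed. The tray was drawn past its catch to its stop (judged from the pull force and the top picture, with no direct reading of its travel) and the hook laid back in its dish. The timer stands where it was, but I never picked out the beaker in the pictures, so I could not check it. No verdict came back.

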